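# Hook the filter plate into the air cleaner

### The arm

A 7-joint arm with a two-finger parallel gripper is mounted at the origin on a cart in front of the work surface, level with it; the furniture and walls round the work are solid. World frame = base frame: x ahead of the robot, y to its left, z up, the work surface at z = 0. Lengths are in mm, angles in rad, forces in N, time in s.
With the tool pointing down it reaches from about 400 to 875 mm from the base axis. Payload 4.4 kg.
Tool frame: the origin (TCP) lies midway between the tips of the shut fingers; the grasp point (between the pads) lies 19 mm behind it; z points along the fingers, y is the line along which they close (so a half turn about z gives the same grasp; the last joint's range is limited). The gripper opens to 85 mm and grips with 20 to 120 N. Pads are 22 mm wide; open, the fingers measure 114 mm over their backs; the gripper's body (76 mm by 85 mm) begins 54 mm behind the grasp point. The pads swing forward as they close: fully open they stand 13 mm farther back than shut.
Start: joints at [1.239, 0.628, 0.038, 1.517, -0.027, 0.996, -0.02], TCP at [170.77, -627.18, 231.313] pointing down, gripper open.
Joint ranges: [-3.06, 3.06], [-0.37, 2.12], [-1.25, 1.32], [0.18, 2.47], [-1.1, 4.24], [0.23, 1.98], [-2.94, 2.94]. Speed limits (rad/s): [2.57, 2.57, 3.14, 3.14, 3.14, 3.14, 3.14].

### API

Orientations are given as [roll, pitch, yaw] about the fixed x, y, z axes, in that order (R = Rz(yaw) Ry(pitch) Rx(roll)).
In Python, from cell import read_state, get_image, finish_job gives the robot as it stands.
- The arm moves only by the tool send_rows, never from a script. Its argument "series" is a list of rows, each an object of numbers: "ax", "ay", "az": the turn, a rotation vector about the tool's x, y, z in rad; "dx", "dy", "dz": the shift along the tool's x, y, z in cm; "hand": the closure, from 0 (fully open) to 1 (shut). In form: [{"ax": .., "ay": .., "az": .., "dx": .., "dy": .., "dz": .., "hand": ..}, ...]. A call has 1 to 10 rows; each row is the pose to reach, as a shift and turn from the pose commanded when the call began, along the tool's axes at that moment; what a row does not reach only later rows make up. A row lasts 1/10 s, in which the tool goes at most 50 mm and 8.59 degrees, less where a joint would pass 70% of its speed; a pose out of reach is approached as far as the arm can. A call with a gripper value outside its range is refused whole. The fingers move at their own pace and stop on an object; the grip force is fixed at half the most. Time passes only in rows, so rows that repeat a pose let the fingers close. It gives the time, the measured TCP pose, the force, the opening and the grip force at its end, in the units of the state.
- read_state(): the state, without advancing time (a new reading comes with each control period).
- get_image(name): name is "scene" or "top" or "wrist"; returns a dict with "pixels" (400x640x3 uint8, red, green, blue), "mtx" (3x3 intrinsics, pixels), "R" (3x3) and "t" (3): a world point X has camera coordinates R X + t. Camera axes: x right, y down, z forward; pixel columns grow to the right and rows downward; lengths in mm; the calibration is good to about 2 mm. A picture is of the moment at which its call begins. There is no depth.
- finish_job(): hands the job in; it is judged then, once.
The state is a dict: "clock": time; "qpos": joint angles; "qd": joint speeds; "tau": joint torques, N m; "eef_pos": TCP position; "tool_rot": TCP orientation; "force": force on the tool from outside, world axes, zero at the start; "torque": the same for the moment, N m; "width": finger opening in mm; "gripper_force": force on a finger pad.
Only numpy, scipy, OpenCV 4.12 (cv2) and the standard library are available. Lean on these libraries where they do the work, as an engineer would, in place of code of your own. Each camera call takes 0.05 s, during which the arm holds its last target. There are 200 camera calls.

### The job

Fit the longer of the two loose filter plates into the open bay of the bench air cleaner: hold it tilted by its rib, hook one short edge under the overhanging lip, then lower the other edge until the plate lies flat on the bay floor, and only then let go. Leave the shorter plate where it lies.

Things in the scene. Friction and masses are not known exactly. Their poses are not given: they have to be found in the camera images.
- long_plate_center (a point): The longer of two loose grey slotted plates lying flat, 0.15 kg: 120 mm long (x), 96 wide (y), 8 thick. An upright grip rib on its middle is 50 mm long (along x), 14 thick (across y) and rises 32 mm above the plate's top face. This point: middle of the plate, 20 mm above its underside (inside the rib); z up. The two 96 mm edges are alike, either may be hooked.
- short_plate_center (a point): The shorter plate, to be left alone: same grey, thickness, width and rib, but 80 mm long (x) by 96 mm wide (y). This point: its middle, 20 mm above its underside. It may lie nearer or farther than the long one.
- bay (a point): Floor centre of the bay in the fixed white air cleaner (183 x 140 mm), 26 mm above the worktop. x points to the lip (away from the robot), y along the lip. Floor: x -67 to 67 mm, y -58 to 58 mm. Near wall at x = -67: 14 mm thick, 17 high above the floor; side rails 8 high. Too short between wall and lip for the long plate to enter flat. Seated, its middle is within 7 mm (x) and 10 mm (y) of this point.
- lip (a point): Middle of the lip's lower front edge, at x = 41 mm in the bay's frame, 24 mm above the bay floor. Same axes as the bay. The lip overhangs the floor by 26 mm (from here to the end wall at x = 67), is 7 mm thick, 140 wide and closed at both sides by cheeks. The plate goes under it tilted about 15 degrees (10 to 20 will do), lip-side edge low.
Not all that is in view belongs to the job. Leave any turquoise look-alike of the part that bears long_plate_center alone.

How it is judged:
By the outcome, as a careful person would: the job done as asked, in the order asked, and still so for the second after the job is handed in, with the robot touching nothing.
It also fails if it takes over 42 s, if anything falls off the work surface, if the arm or the gripper's body presses on something with over 40 N, if the wrist force passes 120 N, or if a joint passes its speed limit or range.

## Working session

There is one attempt and no reset: what is moved stays moved. The work goes in short steps, Python scripts to look and compute and a tool call to move; the robot and the scene stay as the last step left them, time stands still between calls to the robot, and variables do not carry over. Pictures are saved under pics/ and viewed, at most 10 in all, crops included, and the job is handed in when it is done.

Besides the shell and the picture viewer there is one more tool, called after "Call:" as name([rows], argument=value, ...), one row to a line, values as JSON. send_rows: Moves the arm, as the interface text tells. Its arguments: {"type":"object","properties":{"series":{"type":"array","items":{"type":"object","properties":{"ax":{"type":"number"},"ay":{"type":"number"},"az":{"type":"number"},"dx":{"type":"number"},"dy":{"type":"number"},"dz":{"type":"number"},"hand":{"type":"number"}}}}},"required":["series"]}

```bash
mkdir -p pics; ls; python3 - <<'E'
from cell import *
import cv2,numpy as np
a=[]
for n in("scene","top"):
    g=get_image(n);np.savez("pics/%s0.npz"%n,**g);a.append(g["pixels"]);print(n,g["mtx"].tolist(),g["R"].round(4).tolist(),g["t"].round(1).tolist())
    cv2.imwrite("pics/%s0.png"%n,g["pixels"][:,:,::-1])
print(read_state())
E
```

```text
pics
scene [[422.5229564875095, 0.0, 316.4142080716932], [0.0, 422.5229564875095, 198.45328089703648], [0.0, 0.0, 1.0]] [[-0.7202, -0.6938, -0.0034], [-0.4451, 0.4658, -0.7648], [0.5322, -0.5493, -0.6443]] [346.1, 298.9, 816.5]
top [[483.0719642438683, 0.0, 318.4476133209452], [0.0, 483.0719642438683, 205.5596393409549], [0.0, 0.0, 1.0]] [[-0.0278, -0.9996, 0.0043], [-0.9981, 0.0275, -0.0557], [0.0556, -0.0059, -0.9984]] [-42.3, 526.4, 1368.0]
{'clock': 0.1, 'qpos': array([ 1.23916758,  0.62927926,  0.03842645,  1.51828083, -0.02700145,
        0.99631308, -0.01998624]), 'qd': array([-2.53281803e-03, -1.65887522e-03,  1.55191070e-03, -2.32435944e-03,
       -1.19165527e-03, -2.31478826e-05,  2.78646327e-04]), 'tau': array([ 2.80964952e-03, -5.64526570e+01,  1.22988459e+00, -1.93973082e+01,
        1.10749502e-02,  5.44115741e-03, -2.48137707e-05]), 'eef_pos': array([ 170.64942919, -626.60312846,  230.46000874]), 'tool_rot': array([-3.13982946e+00,  7.68572521e-06,  2.65856236e-01]), 'force': array([ 0.14384315,  0.34556037, -0.34686844]), 'torque': array([ 0.00489505, -0.04712352, -0.01012546]), 'gripper_force': 0.0, 'width': 85.39197112327784}
```

View pics/scene0.png

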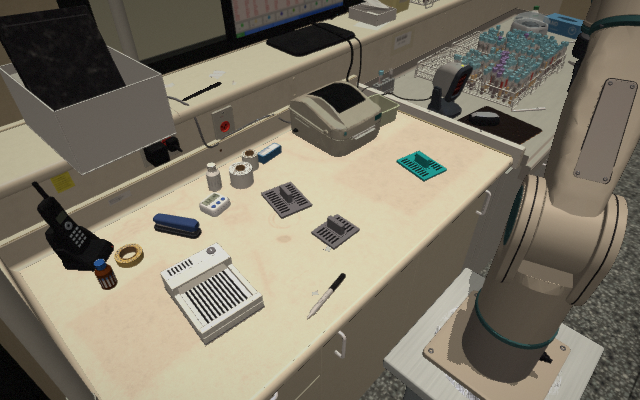

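View pics/top0.png

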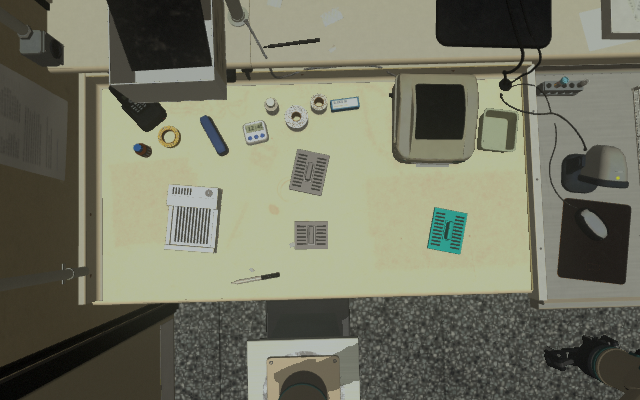

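The two grey candidates in the top image are (309,172), about 34x42 px, and (311,235), about 33x28 px. At 0.35 px/mm the far one fits 96x120, so it is the long plate. The turquoise look-alike at (447,231) stays put. The air cleaner is at (193,219). Next I'll confirm this in a crop and measure.

```bash
cat > h.py <<'E'
import numpy as np,cv2
def ray(g,uv,z):
    uv=np.atleast_2d(np.array(uv,float)); d=np.c_[uv,np.ones(len(uv))]@np.linalg.inv(g["mtx"]).T@g["R"]
    c=-g["R"].T@g["t"]; return c+d*((z-c[2])/d[:,2])[:,None]
def proj(g,X):
    p=(np.atleast_2d(X)@g["R"].T+g["t"])@g["mtx"].T; return p[:,:2]/p[:,2:]
E
python3 - <<'E'
from h import *
g=dict(np.load("pics/top0.npz"));im=g["pixels"];hsv=cv2.cvtColor(im,cv2.COLOR_RGB2HSV)
def rect(m,x0,y0,x1,y1,z,nm):
    k=np.zeros(m.shape,np.uint8);k[y0:y1,x0:x1]=m[y0:y1,x0:x1]
    k=cv2.morphologyEx(k,cv2.MORPH_CLOSE,np.ones((5,5)))
    c=max(cv2.findContours(k,0,1)[0],key=cv2.contourArea)
    W=ray(g,c[:,0],z)[:,:2].astype(np.float32);r=cv2.minAreaRect(W)
    print(nm,np.round(r[0],1),np.round(r[1],1),round(r[2],1),"img",cv2.boundingRect(c));return r
grey=((hsv[...,2]<150)).astype(np.uint8)
rect(grey,280,140,340,203,8,"far");rect(grey,285,213,337,258,8,"near")
L=im.astype(int);white=((hsv[...,1]<28)&(hsv[...,2]>120)).astype(np.uint8)
rect(white,150,170,235,265,30,"cleaner")
s=dict(np.load("pics/scene0.npz"))["pixels"]
a=cv2.resize(im[140:260,270:350],None,fx=5,fy=5,interpolation=2);b=cv2.resize(im[175:262,155:230],(400,464),interpolation=2)
c=np.zeros((600,800,3),np.uint8);c[:,:400]=a;c[:464,400:]=b
cv2.imwrite("pics/crop.png",c[:,:,::-1])
E
```

```text
far [623.7 -31.8] [ 98.  122.1] 76.5 img (289, 149, 41, 47)
near [441.6 -31.7] [94.7 80.1] 88.4 img (294, 221, 34, 29)
cleaner [499.  304.2] [144.8 183.9] 84.7 img (164, 184, 54, 69)
```

View pics/crop.png

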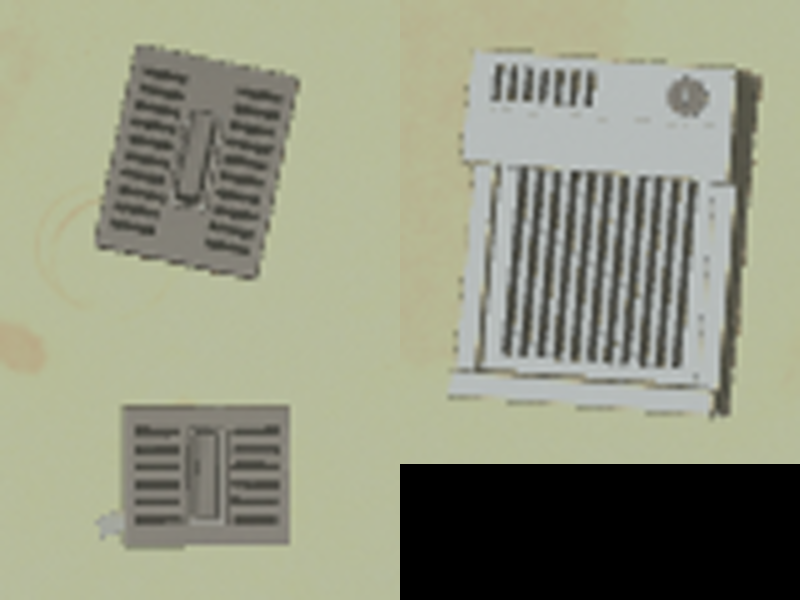

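The crop confirms it: the far plate (left, top) is long along its rib, 98x122 mm, and the near one is 95x80 mm. In the cleaner crop the lip front edge runs (463,160)-(735,183) and the near wall's outer top edge (450,397)-(712,416). Next: bay pose, then the move plan.

```bash
python3 - <<'E'
from h import *
g=dict(np.load("pics/top0.npz"))
f=lambda x,y:(155+(x-400)/5.333-.5+.1,175+y/5.333-.4)
for n,p,z in(("lip",[(463,161),(735,184)],57),("end",[(473,52),(735,70)],57),("wallout",[(449,397),(713,416)],43),("wallin",[(452,371),(716,389)],43)):
    P=ray(g,[f(*q) for q in p],z);d=P[0]-P[1];m=P.mean(0)
    print(n,P.round(1).tolist(),"mid",m.round(1),"len",np.hypot(*d[:2]).round(1),"yaw",np.degrees(np.arctan2(-d[0],d[1])).round(2))
s=dict(np.load("pics/scene0.npz"))
# fine crop of cleaner in scene
cv2.imwrite("pics/crop2.png",cv2.resize(s["pixels"][235:350,150:275],None,fx=5,fy=5,interpolation=2)[:,:,::-1])
# rib of long plate: midline at top z=40
E
```

```text
lip [[536.4, 364.5, 57.0], [520.5, 223.6, 57.0]] mid [528.5 294.   57. ] len 141.9 yaw -6.42
end [[593.1, 358.8, 57.0], [580.0, 222.6, 57.0]] mid [586.6 290.7  57. ] len 136.8 yaw -5.51
wallout [[414.0, 377.4, 43.0], [400.3, 239.8, 43.0]] mid [407.1 308.6  43. ] len 138.3 yaw -5.7
wallin [[427.5, 375.7, 43.0], [414.3, 238.1, 43.0]] mid [420.9 306.9  43. ] len 138.3 yaw -5.49
```

View pics/crop2.png

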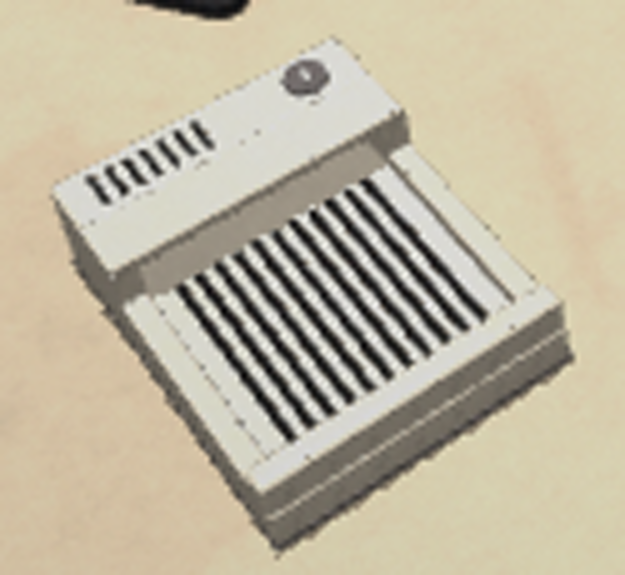

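Bay ≈ (487.5, 299.8, 26), yaw ≈ -5.7°. The lip and the wall edges agree within 3 mm and their lengths match the given sizes. Long plate: (624, -32), yaw -13.5°. Moving above the plate.

Call:
send_rows([
  {"dx": 15, "dy": -11.5, "dz": 2, "az": 0.25, "hand": 0},
  {"dx": 30, "dy": -23, "dz": 4, "az": 0.25, "hand": 0},
  {"dx": 30, "dy": -23, "dz": 4, "az": 0.25, "hand": 0},
  {"dx": 30, "dy": -23, "dz": 4, "az": 0.25, "hand": 0},
  {"dx": 30, "dy": -23, "dz": 4, "az": 0.25, "hand": 0},
  {"dx": 30, "dy": -23, "dz": 4, "az": 0.25, "hand": 0},
  {"dx": 30, "dy": -23, "dz": 4, "az": 0.25, "hand": 0},
  {"dx": 30, "dy": -23, "dz": 4, "az": 0.25, "hand": 0},
  {"dx": 30, "dy": -23, "dz": 4, "az": 0.25, "hand": 0},
  {"dx": 30, "dy": -23, "dz": 4, "az": 0.25, "hand": 0},
])

```text
invalid input at $.series[0]: expected keys ax, ay, az, dx, dy, dz, hand
```

```bash
cat >> h.py <<'E'
from scipy.spatial.transform import Rotation as Ro
def todo(s,pos,rpy):
    "shift (cm) and turn (rotvec) in current tool axes to reach pos, rpy"
    R0=Ro.from_euler('xyz',s["tool_rot"]);R1=Ro.from_euler('xyz',rpy)
    print("t",s["clock"],"at",s["eef_pos"].round(1),s["tool_rot"].round(3),"q",s["qpos"].round(2),"F",s["force"].round(1),"w",round(s["width"],1))
    print("d cm",(R0.inv().apply(np.array(pos)-s["eef_pos"])/10).round(2),"rot",(R0.inv()*R1).as_rotvec().round(4))
E
python3 -c "
from h import *;from cell import *
todo(read_state(),[624,-32,150],[np.pi,0,-.2356])"
```

```text
t 0.1 at [ 170.6 -626.6  230.5] [-3.14   0.     0.266] q [ 1.24  0.63  0.04  1.52 -0.03  1.   -0.02] F [ 0.1  0.3 -0.3] w 85.4
d cm [ 59.36 -45.45   8.13] rot [-1.700e-03  4.000e-04  5.015e-01]
```

Call:
send_rows([
  {"ax": 0, "ay": 0, "dx": 30, "dy": -23, "dz": 4, "az": 0.25, "hand": 0},
  {"ax": 0, "ay": 0, "dx": 30, "dy": -23, "dz": 4, "az": 0.25, "hand": 0},
  {"ax": 0, "ay": 0, "dx": 30, "dy": -23, "dz": 4, "az": 0.25, "hand": 0},
  {"ax": 0, "ay": 0, "dx": 30, "dy": -23, "dz": 4, "az": 0.25, "hand": 0},
  {"ax": 0, "ay": 0, "dx": 30, "dy": -23, "dz": 4, "az": 0.25, "hand": 0},
  {"ax": 0, "ay": 0, "dx": 30, "dy": -23, "dz": 4, "az": 0.25, "hand": 0},
  {"ax": 0, "ay": 0, "dx": 30, "dy": -23, "dz": 4, "az": 0.25, "hand": 0},
  {"ax": 0, "ay": 0, "dx": 30, "dy": -23, "dz": 4, "az": 0.25, "hand": 0},
  {"ax": 0, "ay": 0, "dx": 30, "dy": -23, "dz": 4, "az": 0.25, "hand": 0},
  {"ax": 0, "ay": 0, "dx": 30, "dy": -23, "dz": 4, "az": 0.25, "hand": 0},
])

```text
clock: 1.1
eef_pos: [400.0, -325.9, 191.1]
tool_rot: [-3.141, 0.001, 0.018]
force: [-1.0, -0.9, -0.1]
width: 85.8
gripper_force: 0.0
```

```bash
python3 -c "
from h import *;from cell import *
todo(read_state(),[624,-32,150],[np.pi,0,-.2356])"
```

```text
t 1.1 at [ 400.  -325.9  191.1] [-3.141e+00  1.000e-03  1.800e-02] q [ 0.56  0.49  0.1   1.93 -0.07  0.72 -0.85] F [-1.  -0.9 -0.1] w 85.8
d cm [ 22.92 -28.99   4.1 ] rot [-0.      0.0007  0.2533]
```

Call:
send_rows([
  {"ax": 0, "ay": 0, "dx": 22.9, "dy": -29, "dz": 4.1, "az": 0.253, "hand": 0},
  {"ax": 0, "ay": 0, "dx": 22.9, "dy": -29, "dz": 4.1, "az": 0.253, "hand": 0},
  {"ax": 0, "ay": 0, "dx": 22.9, "dy": -29, "dz": 4.1, "az": 0.253, "hand": 0},
  {"ax": 0, "ay": 0, "dx": 22.9, "dy": -29, "dz": 4.1, "az": 0.253, "hand": 0},
  {"ax": 0, "ay": 0, "dx": 22.9, "dy": -29, "dz": 4.1, "az": 0.253, "hand": 0},
  {"ax": 0, "ay": 0, "dx": 22.9, "dy": -29, "dz": 4.1, "az": 0.253, "hand": 0},
  {"ax": 0, "ay": 0, "dx": 22.9, "dy": -29, "dz": 4.1, "az": 0.253, "hand": 0},
  {"ax": 0, "ay": 0, "dx": 22.9, "dy": -29, "dz": 4.1, "az": 0.253, "hand": 0},
  {"ax": 0, "ay": 0, "dx": 22.9, "dy": -29, "dz": 4.1, "az": 0.253, "hand": 0},
  {"ax": 0, "ay": 0, "dx": 22.9, "dy": -29, "dz": 4.1, "az": 0.253, "hand": 0},
])

```text
clock: 2.1
eef_pos: [623.8, -35.1, 150.0]
tool_rot: [3.14, 0.001, -0.239]
force: [0.3, 0.5, 0.5]
width: 85.4
gripper_force: 0.0
```

```bash
python3 - <<'E'
from h import *;from cell import *
g=get_image("wrist");np.savez("pics/wrist1.npz",**g);cv2.imwrite("pics/wrist1.png",g["pixels"][:,:,::-1])
print(proj(g,[[624,-32,8],[624,-32,40]]))
todo(read_state(),[624,-32,12],[np.pi,0,-.2356])
E
```

```text
[[315.55292097 187.07979329]
 [315.27659214 196.01881241]]
t 2.15 at [623.4 -36.  150.3] [ 3.139  0.    -0.24 ] q [-0.11  0.69  0.19  1.67 -0.17  0.79 -1.65] F [-0.7 -0.9  0.2] w 85.6
d cm [-0.03 -0.43 13.83] rot [ 0.0021  0.0004 -0.0049]
```

View pics/wrist1.png

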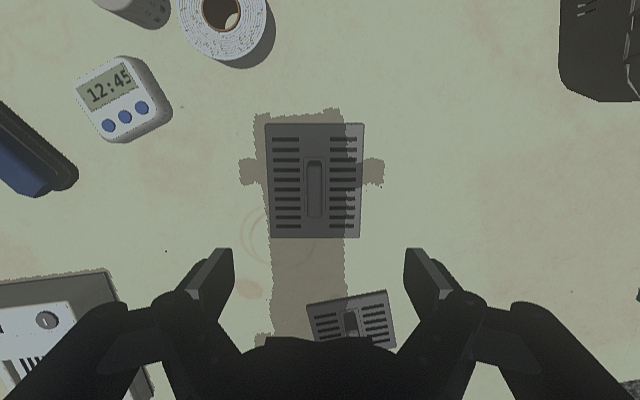

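The wrist view shows the plate with corners near (266,124), (364,124), (361,238), (270,238). The short plate is at the bottom, (350,318). Converting.

```bash
python3 - <<'E'
from h import *;from cell import *
g=dict(np.load("pics/wrist1.npz"))
hsv=cv2.cvtColor(g["pixels"],cv2.COLOR_RGB2HSV)
P=ray(g,[(265.5,123.5),(364.5,123.5),(361,238.5),(270,238.5)],8);print(P.round(1).tolist(),P.mean(0).round(1),np.linalg.norm(P-np.roll(P,-1,0),axis=1).round(1))
r=cv2.minAreaRect(P[:,:2].astype(np.float32));print(r)
Q=ray(g,[(307,160),(324,160)],40);print("rib top far end",Q.mean(0).round(1));Q=ray(g,[(307,217),(324,217)],40);print("near end",Q.mean(0).round(1))
c=-g["R"].T@g["t"];print("cam",c)
todo(read_state(),[624,-32,12],[np.pi,0,-.2356])
E
```

```text
[[695.9, -0.7, 8.0], [673.7, -92.2, 8.0], [557.2, -65.7, 8.0], [580.3, 29.0, 8.0]] [626.8 -32.4   8. ] [ 94.2 119.4  97.4 119.3]
((626.7867431640625, -32.515541076660156), (97.42970275878906, 119.40830993652344), 76.29693603515625)
rib top far end [655.9 -40.1  40. ]
near end [604.2 -27.3  40. ]
cam [695.93035006 -51.9965429  292.67728267]
t 2.15 at [623.4 -36.  150.3] [ 3.139  0.    -0.24 ] q [-0.11  0.69  0.19  1.67 -0.17  0.79 -1.65] F [-0.7 -0.9  0.2] w 85.6
d cm [-0.03 -0.43 13.83] rot [ 0.0021  0.0004 -0.0049]
```

Call:
send_rows([
  {"ax": 0, "ay": 0, "dx": 0.1, "dy": -0.1, "dz": 4, "az": 0, "hand": 0},
  {"ax": 0, "ay": 0, "dx": 0.2, "dy": -0.1, "dz": 8, "az": 0, "hand": 0},
  {"ax": 0, "ay": 0, "dx": 0.2, "dy": -0.1, "dz": 8.5, "az": 0, "hand": 0},
  {"ax": 0, "ay": 0, "dx": 0.2, "dy": -0.1, "dz": 8.5, "az": 0, "hand": 0},
  {"ax": 0, "ay": 0, "dx": 0.2, "dy": -0.1, "dz": 8.5, "az": 0, "hand": 0},
])

```text
clock: 2.65
eef_pos: [627.5, -33.8, 67.2]
tool_rot: [3.142, -0.003, -0.239]
force: [0.1, 1.2, -0.1]
width: 85.4
gripper_force: 0.0
```

```bash
python3 - <<'E'
from h import *;from cell import *
todo(read_state(),[626.5,-32.5,12],[np.pi,0,-.237])
E
```

```text
t 2.65 at [627.5 -33.8  67.2] [ 3.142e+00 -3.000e-03 -2.390e-01] q [-0.09  0.81  0.16  1.71 -0.2   0.63 -1.63] F [ 0.1  1.2 -0.1] w 85.4
d cm [-0.14 -0.1   5.52] rot [ 0.     -0.0028 -0.0019]
```

Call:
send_rows([
  {"ax": 0, "ay": 0, "dx": -0.1, "dy": -0.1, "dz": 2.5, "az": 0, "hand": 0},
  {"ax": 0, "ay": 0, "dx": -0.1, "dy": -0.1, "dz": 4.5, "az": 0, "hand": 0},
  {"ax": 0, "ay": 0, "dx": -0.1, "dy": -0.1, "dz": 5.4, "az": 0, "hand": 0},
  {"ax": 0, "ay": 0, "dx": -0.1, "dy": -0.1, "dz": 5.4, "az": 0, "hand": 0},
  {"ax": 0, "ay": 0, "dx": -0.1, "dy": -0.1, "dz": 5.4, "az": 0, "hand": 0},
])

```text
clock: 3.15
eef_pos: [626.8, -31.5, 12.8]
tool_rot: [-3.141, -0.002, -0.237]
force: [-0.1, 0.3, -0.2]
width: 85.4
gripper_force: 0.0
```

Call:
send_rows([
  {"ax": 0, "ay": 0, "dx": 0, "dy": 0, "dz": 0, "az": 0, "hand": 0.5},
  {"ax": 0, "ay": 0, "dx": 0, "dy": 0, "dz": 0, "az": 0, "hand": 0.7},
  {"ax": 0, "ay": 0, "dx": 0, "dy": 0, "dz": 0, "az": 0, "hand": 1},
  {"ax": 0, "ay": 0, "dx": 0, "dy": 0, "dz": 0, "az": 0, "hand": 1},
  {"ax": 0, "ay": 0, "dx": 0, "dy": 0, "dz": 0, "az": 0, "hand": 1},
  {"ax": 0, "ay": 0, "dx": 0, "dy": 0, "dz": 0, "az": 0, "hand": 1},
  {"ax": 0, "ay": 0, "dx": 0, "dy": 0, "dz": 0, "az": 0, "hand": 1},
  {"ax": 0, "ay": 0, "dx": 0, "dy": 0, "dz": 0, "az": 0, "hand": 1},
])

```text
clock: 3.95
eef_pos: [625.9, -31.2, 11.6]
tool_rot: [-3.141, -0.001, -0.237]
force: [-0.0, 0.1, 4.0]
width: 13.0
gripper_force: 59.2
```

Call:
send_rows([
  {"ax": 0, "ay": 0, "dx": 0, "dy": 0, "dz": -1, "az": 0, "hand": 1},
  {"ax": 0, "ay": 0, "dx": 0, "dy": 0, "dz": -3, "az": 0, "hand": 1},
  {"ax": 0, "ay": 0, "dx": 0, "dy": 0, "dz": -6, "az": 0, "hand": 1},
  {"ax": 0, "ay": 0, "dx": 0, "dy": 0, "dz": -9, "az": 0, "hand": 1},
  {"ax": 0, "ay": 0, "dx": 0, "dy": 0, "dz": -12, "az": 0, "hand": 1},
  {"ax": 0, "ay": 0, "dx": 0, "dy": 0, "dz": -14, "az": 0, "hand": 1},
  {"ax": 0, "ay": 0, "dx": 0, "dy": 0, "dz": -14, "az": 0, "hand": 1},
])

```text
clock: 4.65
eef_pos: [627.5, -31.4, 154.5]
tool_rot: [-3.14, -0.006, -0.237]
force: [0.6, 0.1, -2.2]
width: 13.4
gripper_force: 58.5
```

```bash
python3 - <<'E'
from h import *;from cell import *
g=get_image("wrist");np.savez("pics/wrist2.npz",**g);cv2.imwrite("pics/wrist2.png",g["pixels"][:,:,::-1])
s=read_state();todo(s,[487,300,155],[np.pi,0,-.0995])
R=Ro.from_euler('xyz',s["tool_rot"])
for x in(60,-60):print(proj(g,[s["eef_pos"]+R.apply([x,y,4]) for y in(-48,48)]).round(0).tolist())
E
```

```text
t 4.7 at [626.2 -31.2 152.4] [-3.141e+00 -2.000e-03 -2.370e-01] q [-0.11  0.69  0.19  1.67 -0.17  0.8  -1.65] F [-0.1  0.4 -2.4] w 12.9
d cm [-21.31 -28.92  -0.29] rot [-0.0004 -0.0022 -0.1377]
[[225.0, 142.0], [414.0, 142.0]]
[[242.0, 337.0], [396.0, 337.0]]
```

View pics/wrist2.png

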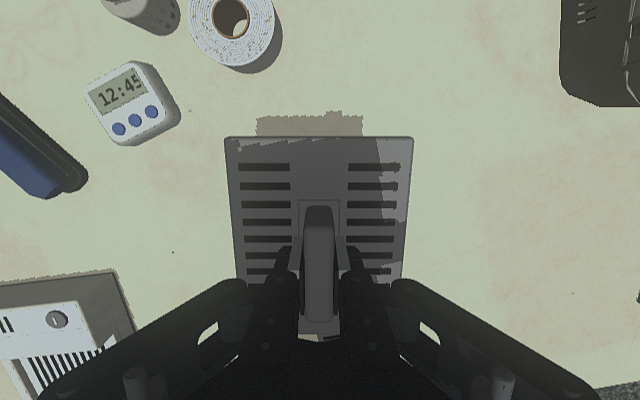

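The plate is held square and flat. Its far edge is at row 137 against 142 predicted, so the plate sits about 2.5 mm ahead of the TCP along tool x. Planning the tilted transit.

```bash
cat >> h.py <<'E'
BAY=np.array([487.5,299.8,26.]);YAW=-.0995
def bay_go(s,th,cx,cz,yb=0,L=62.5,D=11.6,bay=BAY):
    "TCP goal so that the lip-side lower plate edge is at bay x=cx, z=cz, tilt th"
    c,q=np.cos(th),np.sin(th); x=cx-(L*c-D*q); z=cz+L*q+D*c
    Rz=Ro.from_euler('z',YAW); P=bay+Rz.apply([x,yb,z]); print("goal",P.round(1)); todo(s,P,[np.pi,th,YAW])
    R=Ro.from_euler('xyz',s["tool_rot"]);e=Rz.inv().apply(s["eef_pos"]+R.apply([[L,0,D],[L-120,0,D]])-bay)
    print("edges now lip",e[0].round(1),"rear",e[1].round(1))
E
python3 - <<'E'
from h import *;from cell import *
bay_go(read_state(),.26,28,60)
E
```

```text
goal [458.2 302.7 113.3]
t 4.7 at [626.2 -31.2 152.4] [-3.141e+00 -2.000e-03 -2.370e-01] q [-0.11  0.69  0.19  1.67 -0.17  0.8  -1.65] F [-0.1  0.4 -2.4] w 12.9
d cm [-24.18 -28.51   3.88] rot [-0.0183 -0.2618 -0.1369]
edges now lip [ 232.8 -324.1  115. ] rear [ 113.9 -307.7  114.7]
```

Call:
send_rows([
  {"ax": 0, "ay": -0.03, "dx": -2, "dy": -2.4, "dz": 0, "az": -0.01, "hand": 1},
  {"ax": 0, "ay": -0.06, "dx": -5, "dy": -6, "dz": 0, "az": -0.03, "hand": 1},
  {"ax": 0, "ay": -0.1, "dx": -8, "dy": -9.5, "dz": 0, "az": -0.05, "hand": 1},
  {"ax": -0.01, "ay": -0.14, "dx": -11, "dy": -13, "dz": 0, "az": -0.07, "hand": 1},
  {"ax": -0.01, "ay": -0.18, "dx": -14, "dy": -16.5, "dz": 0, "az": -0.09, "hand": 1},
  {"ax": -0.015, "ay": -0.22, "dx": -17, "dy": -20, "dz": 0, "az": -0.11, "hand": 1},
  {"ax": -0.018, "ay": -0.25, "dx": -20, "dy": -23.5, "dz": 0, "az": -0.13, "hand": 1},
  {"ax": -0.018, "ay": -0.262, "dx": -22.5, "dy": -26.5, "dz": 0, "az": -0.137, "hand": 1},
  {"ax": -0.018, "ay": -0.262, "dx": -24.2, "dy": -28.5, "dz": 0, "az": -0.137, "hand": 1},
  {"ax": -0.018, "ay": -0.262, "dx": -24.2, "dy": -28.5, "dz": 0, "az": -0.137, "hand": 1},
])

```text
clock: 5.7
eef_pos: [453.0, 307.5, 149.5]
tool_rot: [-3.14, 0.268, -0.092]
force: [-0.6, 0.4, -2.2]
width: 13.1
gripper_force: 58.7
```

```bash
python3 - <<'E'
from h import *;from cell import *
g=get_image("wrist");cv2.imwrite("pics/wrist3.png",g["pixels"][:,:,::-1]);np.savez("pics/wrist3.npz",**g)
bay_go(read_state(),.26,28,20)
w=lambda x,y,z:BAY+Ro.from_euler('z',YAW).apply([x,y,z])
print("lip top corners",proj(g,[w(41,-70,31),w(41,70,31)]).round(),"end",proj(g,[w(102,-70,31),w(102,70,31)]).round())
E
```

```text
goal [458.2 302.7  73.3]
t 5.75 at [454.9 304.5 149.6] [ 3.141  0.266 -0.095] q [-0.6   0.7   0.09  1.69 -0.25  0.99 -2.02] F [ 0.5 -1.6 -2.1] w 12.8
d cm [2.34 0.14 7.27] rot [0.0019 0.0058 0.0042]
edges now lip [24.3  1.7 96. ] rear [-91.4   1.1 127.5]
lip top corners [[430.  75.]
 [223.  73.]] end [[453. -41.]
 [204. -44.]]
```

View pics/wrist3.png

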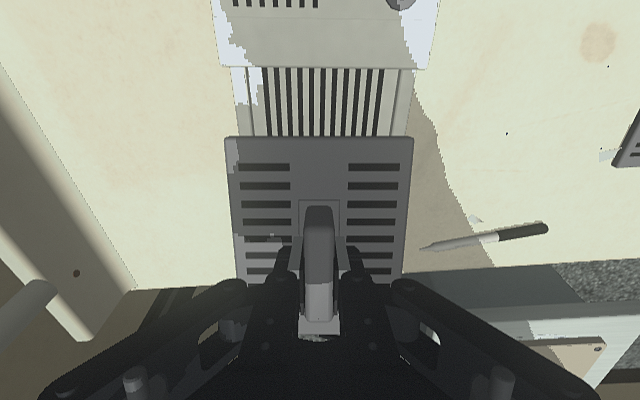

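The lip's front top edge is at (219,67)-(429,69), against (223,73)-(430,75) predicted. The bay therefore lies about 3 mm farther in x and 1 mm more in y than my model. I'll use BAY shifted by (+3, +1).

```bash
sed -i 's/487.5,299.8,26./490.5,300.6,26./' h.py; python3 - <<'E'
from h import *;from cell import *
bay_go(read_state(),.26,28,15)
E
```

```text
goal [461.2 303.5  68.3]
t 5.75 at [454.9 304.5 149.6] [ 3.141  0.266 -0.095] q [-0.6   0.7   0.09  1.69 -0.25  0.99 -2.02] F [ 0.5 -1.6 -2.1] w 12.8
d cm [2.75 0.03 7.68] rot [0.0019 0.0058 0.0042]
edges now lip [21.4  0.6 96. ] rear [-9.430e+01  1.000e-01  1.275e+02]
```

Call:
send_rows([
  {"ax": 0, "ay": 0, "dx": 0.6, "dy": 0, "dz": 2, "az": 0, "hand": 1},
  {"ax": 0, "ay": 0, "dx": 1.4, "dy": 0, "dz": 4, "az": 0, "hand": 1},
  {"ax": 0, "ay": 0, "dx": 2, "dy": 0, "dz": 6, "az": 0, "hand": 1},
  {"ax": 0, "ay": 0, "dx": 2.5, "dy": 0, "dz": 7, "az": 0, "hand": 1},
  {"ax": 0, "ay": 0, "dx": 2.5, "dy": 0, "dz": 7.4, "az": 0, "hand": 1},
  {"ax": 0, "ay": 0, "dx": 2.5, "dy": 0, "dz": 7.4, "az": 0, "hand": 1},
  {"ax": 0, "ay": 0, "dx": 2.5, "dy": 0, "dz": 7.4, "az": 0, "hand": 1},
])

```text
clock: 6.45
eef_pos: [462.8, 302.2, 73.9]
tool_rot: [-3.141, 0.262, -0.1]
force: [0.5, -0.3, -2.3]
width: 13.2
gripper_force: 58.8
```

```bash
python3 - <<'E'
from h import *;from cell import *
bay_go(read_state(),.26,30,5)
E
```

```text
goal [463.2 303.3  58.3]
t 6.45 at [462.8 302.2  73.9] [-3.141  0.262 -0.1  ] q [-0.58  0.81  0.07  1.72 -0.27  0.85 -1.99] F [ 0.5 -0.3 -2.3] w 13.2
d cm [ 0.43 -0.11  1.51] rot [-0.0006  0.0016 -0.0001]
edges now lip [29.7 -1.1 20.6] rear [-86.3  -1.1  51.6]
```

Call:
send_rows([
  {"ax": 0, "ay": 0, "dx": 0.2, "dy": -0.1, "dz": 0.8, "az": 0, "hand": 1},
  {"ax": 0, "ay": 0, "dx": 0.4, "dy": -0.1, "dz": 1.5, "az": 0, "hand": 1},
  {"ax": 0, "ay": 0, "dx": 0.4, "dy": -0.1, "dz": 1.5, "az": 0, "hand": 1},
  {"ax": 0, "ay": 0, "dx": 0.9, "dy": -0.1, "dz": 1.37, "az": 0, "hand": 1},
  {"ax": 0, "ay": 0, "dx": 1.4, "dy": -0.1, "dz": 1.24, "az": 0, "hand": 1},
  {"ax": 0, "ay": 0, "dx": 1.9, "dy": -0.1, "dz": 1.11, "az": 0, "hand": 1},
  {"ax": 0, "ay": 0, "dx": 2.3, "dy": -0.1, "dz": 1.0, "az": 0, "hand": 1},
  {"ax": 0, "ay": 0, "dx": 2.3, "dy": -0.1, "dz": 1.0, "az": 0, "hand": 1},
])

```text
clock: 7.25
eef_pos: [483.1, 301.0, 57.8]
tool_rot: [-3.141, 0.261, -0.1]
force: [0.5, -0.6, -1.4]
width: 13.1
gripper_force: 58.8
```

```bash
python3 - <<'E'
from h import *;from cell import *
bay_go(read_state(),.26,61.5,4)
g=get_image("scene");cv2.imwrite("pics/scene4.png",cv2.resize(g["pixels"][190:350,130:300],None,fx=3.5,fy=3.5,interpolation=2)[:,:,::-1])
E
```

```text
goal [494.6 300.2  57.3]
t 7.25 at [483.1 301.   57.8] [-3.141  0.261 -0.1  ] q [-0.56  0.85  0.08  1.67 -0.27  0.86 -1.97] F [ 0.5 -0.6 -1.4] w 13.1
d cm [ 1.12 -0.03 -0.25] rot [-0.0004  0.0012 -0.0007]
edges now lip [50.  -0.4  4.4] rear [-66.   -0.3  35.4]
```

View pics/scene4.png

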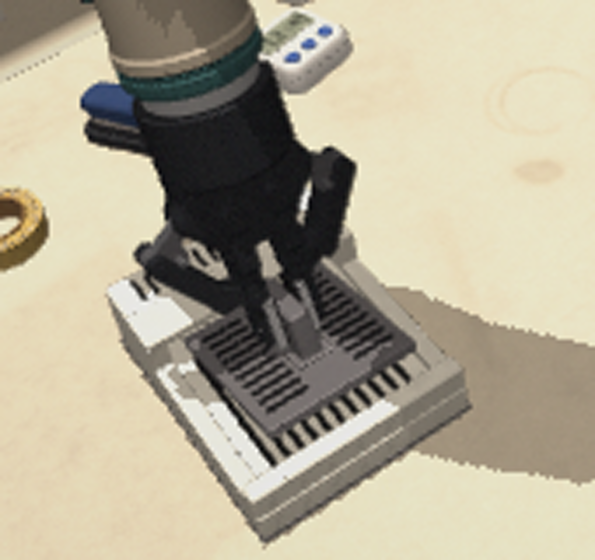

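The plate is tilted with its front edge going under the lip, and there is no contact force. Sliding on.

Call:
send_rows([
  {"ax": 0, "ay": 0, "dx": 0.3, "dy": 0, "dz": -0.07, "az": 0, "hand": 1},
  {"ax": 0, "ay": 0, "dx": 0.6, "dy": 0, "dz": -0.15, "az": 0, "hand": 1},
  {"ax": 0, "ay": 0, "dx": 0.9, "dy": 0, "dz": -0.2, "az": 0, "hand": 1},
  {"ax": 0, "ay": 0, "dx": 1.1, "dy": 0, "dz": -0.25, "az": 0, "hand": 1},
  {"ax": 0, "ay": 0, "dx": 1.1, "dy": 0, "dz": -0.25, "az": 0, "hand": 1},
  {"ax": 0, "ay": 0, "dx": 1.1, "dy": 0, "dz": -0.25, "az": 0, "hand": 1},
])

```text
clock: 7.9
eef_pos: [493.1, 300.2, 57.3]
tool_rot: [-3.142, 0.263, -0.099]
force: [0.5, -0.1, -3.1]
width: 13.4
gripper_force: 58.8
```

```bash
python3 - <<'E'
from h import *;from cell import *
s=read_state()
for th,cz in((.26,2),(.13,2),(0.0,1.)): bay_go(s,th,61.5,cz)
E
```

```text
goal [494.6 300.2  55.3]
t 7.9 at [493.1 300.2  57.3] [-3.142  0.263 -0.099] q [-0.55  0.86  0.08  1.64 -0.27  0.88 -1.97] F [ 0.5 -0.1 -3.1] w 13.4
d cm [ 0.19 -0.02  0.16] rot [-0.      0.0026  0.0001]
edges now lip [60.  -0.2  3.9] rear [-55.9  -0.2  35. ]
goal [491.5 300.5  47.6]
t 7.9 at [493.1 300.2  57.3] [-3.142  0.263 -0.099] q [-0.55  0.86  0.08  1.64 -0.27  0.88 -1.97] F [ 0.5 -0.1 -3.1] w 13.4
d cm [ 0.1  -0.02  0.98] rot [-0.000e+00  1.326e-01  1.000e-04]
edges now lip [60.  -0.2  3.9] rear [-55.9  -0.2  35. ]
goal [489.5 300.7  38.6]
t 7.9 at [493.1 300.2  57.3] [-3.142  0.263 -0.099] q [-0.55  0.86  0.08  1.64 -0.27  0.88 -1.97] F [ 0.5 -0.1 -3.1] w 13.4
d cm [ 0.14 -0.02  1.9 ] rot [-0.000e+00  2.626e-01  1.000e-04]
edges now lip [60.  -0.2  3.9] rear [-55.9  -0.2  35. ]
```

Call:
send_rows([
  {"ax": 0, "ay": 0.03, "dx": 0.05, "dy": 0, "dz": 0.25, "az": 0, "hand": 1},
  {"ax": 0, "ay": 0.06, "dx": 0.1, "dy": 0, "dz": 0.5, "az": 0, "hand": 1},
  {"ax": 0, "ay": 0.1, "dx": 0.1, "dy": 0, "dz": 0.75, "az": 0, "hand": 1},
  {"ax": 0, "ay": 0.13, "dx": 0.1, "dy": 0, "dz": 0.95, "az": 0, "hand": 1},
  {"ax": 0, "ay": 0.13, "dx": 0.1, "dy": 0, "dz": 0.95, "az": 0, "hand": 1},
  {"ax": 0, "ay": 0.13, "dx": 0.1, "dy": 0, "dz": 0.95, "az": 0, "hand": 1},
])

```text
clock: 8.5
eef_pos: [491.6, 300.5, 48.1]
tool_rot: [-3.141, 0.133, -0.099]
force: [-1.1, -1.0, -1.9]
width: 12.9
gripper_force: 58.7
```

```bash
python3 - <<'E'
from h import *;from cell import *
s=read_state()
for th,cz in((.06,1),(0.0,1.)): bay_go(s,th,61.5,cz)
E
```

```text
goal [490.3 300.6  42.3]
t 8.5 at [491.6 300.5  48.1] [-3.141  0.133 -0.099] q [-0.62  0.82  0.11  1.76 -0.25  0.68 -2.  ] F [-1.1 -1.  -1.9] w 12.9
d cm [-0.05  0.    0.59] rot [-0.0002  0.0728  0.0004]
edges now lip [61.5  0.1  2.3] rear [-57.4   0.   18.2]
goal [489.5 300.7  38.6]
t 8.5 at [491.6 300.5  48.1] [-3.141  0.133 -0.099] q [-0.62  0.82  0.11  1.76 -0.25  0.68 -2.  ] F [-1.1 -1.  -1.9] w 12.9
d cm [-0.09  0.    0.97] rot [-0.0002  0.1328  0.0004]
edges now lip [61.5  0.1  2.3] rear [-57.4   0.   18.2]
```

Call:
send_rows([
  {"ax": 0, "ay": 0.03, "dx": -0.02, "dy": 0, "dz": 0.25, "az": 0, "hand": 1},
  {"ax": 0, "ay": 0.06, "dx": -0.04, "dy": 0, "dz": 0.5, "az": 0, "hand": 1},
  {"ax": 0, "ay": 0.08, "dx": -0.06, "dy": 0, "dz": 0.65, "az": 0, "hand": 1},
  {"ax": 0, "ay": 0.08, "dx": -0.06, "dy": 0, "dz": 0.65, "az": 0, "hand": 1},
])

```text
clock: 8.9
eef_pos: [489.7, 300.5, 41.4]
tool_rot: [3.141, 0.054, -0.099]
force: [0.4, -0.0, -1.6]
width: 12.9
gripper_force: 58.7
```

```bash
python3 - <<'E'
from h import *;from cell import *
s=read_state()
for th,cz in((0,1),(0.0,0)): bay_go(s,th,61.5,cz)
g=get_image("scene");cv2.imwrite("pics/scene5.png",cv2.resize(g["pixels"][190:350,130:300],None,fx=3.5,fy=3.5,interpolation=2)[:,:,::-1])
E
```

```text
goal [489.5 300.7  38.6]
t 8.9 at [489.7 300.5  41.4] [ 3.141  0.054 -0.099] q [-0.66  0.81  0.13  1.83 -0.24  0.56 -2.03] F [ 0.4 -0.  -1.6] w 12.9
d cm [-0.01 -0.01  0.28] rot [0.0003 0.0535 0.0005]
edges now lip [61.  -0.1  0.5] rear [-58.8  -0.2   6.9]
goal [489.5 300.7  37.6]
t 8.9 at [489.7 300.5  41.4] [ 3.141  0.054 -0.099] q [-0.66  0.81  0.13  1.83 -0.24  0.56 -2.03] F [ 0.4 -0.  -1.6] w 12.9
d cm [-0.   -0.01  0.38] rot [0.0003 0.0535 0.0005]
edges now lip [61.  -0.1  0.5] rear [-58.8  -0.2   6.9]
```

View pics/scene5.png

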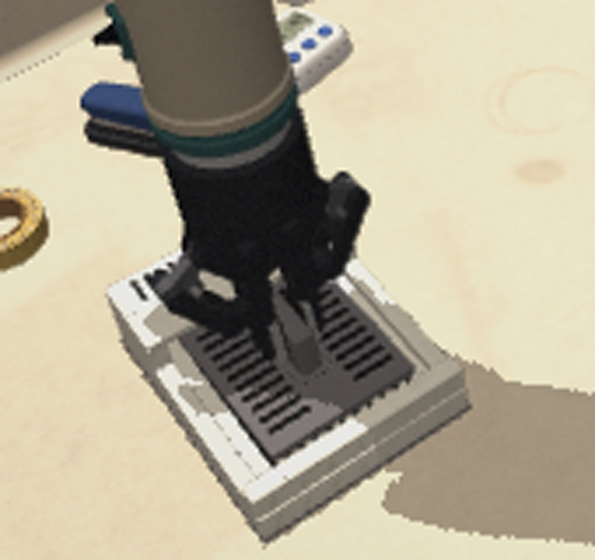

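The rear edge is inside the near wall and nearly down, and the lip edge is under the lip. Lowering the last bit to floor contact.

Call:
send_rows([
  {"ax": 0, "ay": 0.03, "dx": 0, "dy": 0, "dz": 0.15, "az": 0, "hand": 1},
  {"ax": 0, "ay": 0.053, "dx": 0, "dy": 0, "dz": 0.28, "az": 0, "hand": 1},
  {"ax": 0, "ay": 0.053, "dx": 0, "dy": 0, "dz": 0.33, "az": 0, "hand": 1},
  {"ax": 0, "ay": 0.053, "dx": 0, "dy": 0, "dz": 0.36, "az": 0, "hand": 1},
  {"ax": 0, "ay": 0.053, "dx": 0, "dy": 0, "dz": 0.36, "az": 0, "hand": 1},
])

```text
clock: 9.45
eef_pos: [490.8, 300.3, 38.0]
tool_rot: [-3.141, -0.001, -0.1]
force: [-0.2, -0.0, -1.6]
width: 13.4
gripper_force: 58.7
```

```bash
python3 - <<'E'
from h import *;from cell import *
bay_go(read_state(),0,61.5,0)
E
```

```text
goal [489.5 300.7  37.6]
t 9.45 at [490.8 300.3  38. ] [-3.141e+00 -1.000e-03 -1.000e-01] q [-0.7   0.8   0.15  1.87 -0.24  0.48 -2.05] F [-0.2 -0.  -1.6] w 13.4
d cm [-0.13 -0.02  0.04] rot [-0.0003 -0.0007 -0.0006]
edges now lip [62.8 -0.3  0.4] rear [-57.2  -0.2   0.3]
```

Not quite on the floor yet: the wrist still carries the plate's weight. Down in 0.5 mm steps until contact.

Call:
send_rows([
  {"ax": 0, "ay": 0, "dx": 0, "dy": 0, "dz": 0.05, "az": 0, "hand": 1},
  {"ax": 0, "ay": 0, "dx": 0, "dy": 0, "dz": 0.1, "az": 0, "hand": 1},
  {"ax": 0, "ay": 0, "dx": 0, "dy": 0, "dz": 0.1, "az": 0, "hand": 1},
])

```text
clock: 9.75
eef_pos: [490.7, 300.3, 37.6]
tool_rot: [-3.141, -0.001, -0.1]
force: [-0.4, -1.0, 4.6]
width: 12.9
gripper_force: 59.6
```

Floor contact: the force moved from -1.6 to +4.6 N with the tool level at the expected height. Releasing, then rising.

Call:
send_rows([
  {"ax": 0, "ay": 0, "dx": 0, "dy": 0, "dz": 0, "az": 0, "hand": 0.7},
  {"ax": 0, "ay": 0, "dx": 0, "dy": 0, "dz": 0, "az": 0, "hand": 0.5},
  {"ax": 0, "ay": 0, "dx": 0, "dy": 0, "dz": 0, "az": 0, "hand": 0.4},
  {"ax": 0, "ay": 0, "dx": 0, "dy": 0, "dz": 0, "az": 0, "hand": 0.4},
  {"ax": 0, "ay": 0, "dx": 0, "dy": 0, "dz": 0, "az": 0, "hand": 0.4},
])

```text
clock: 10.25
eef_pos: [490.0, 300.5, 36.8]
tool_rot: [3.142, -0.001, -0.099]
force: [-0.0, -0.2, -1.8]
width: 51.1
gripper_force: 0.0
```

Call:
send_rows([
  {"ax": 0, "ay": 0, "dx": 0, "dy": 0, "dz": -1, "az": 0, "hand": 0.4},
  {"ax": 0, "ay": 0, "dx": 0, "dy": 0, "dz": -3, "az": 0, "hand": 0.4},
  {"ax": 0, "ay": 0, "dx": 0, "dy": 0, "dz": -6, "az": 0, "hand": 0.4},
  {"ax": 0, "ay": 0, "dx": 0, "dy": 0, "dz": -10, "az": 0, "hand": 0.4},
  {"ax": 0, "ay": 0, "dx": 0, "dy": 0, "dz": -14, "az": 0, "hand": 0.4},
  {"ax": 0, "ay": 0, "dx": -3, "dy": 0, "dz": -16, "az": 0, "hand": 0.4},
  {"ax": 0, "ay": 0, "dx": -3, "dy": 0, "dz": -16, "az": 0, "hand": 0.4},
  {"ax": 0, "ay": 0, "dx": -3, "dy": 0, "dz": -16, "az": 0, "hand": 0.4},
])

```text
clock: 11.05
eef_pos: [459.9, 303.9, 197.9]
tool_rot: [-3.14, -0.002, -0.098]
force: [-0.2, 0.3, -0.5]
width: 51.1
gripper_force: 0.0
```

```bash
python3 - <<'E'
from h import *;from cell import *
s=read_state();print(s["eef_pos"],s["width"],s["force"])
a=get_image("scene")["pixels"][190:350,130:300];g=get_image("wrist");b=g["pixels"]
np.savez("pics/wrist6.npz",**g)
c=np.zeros((400,800,3),np.uint8);c[:376,:400]=cv2.resize(a,(400,376),interpolation=2);c[:400,400:]=b[:,120:520]
cv2.imwrite("pics/end.png",c[:,:,::-1])
E
```

```text
[459.93326988 303.88488948 197.9485423 ] 51.09954777951821 [-0.23687962  0.25119446 -0.53743211]
```

View pics/end.png

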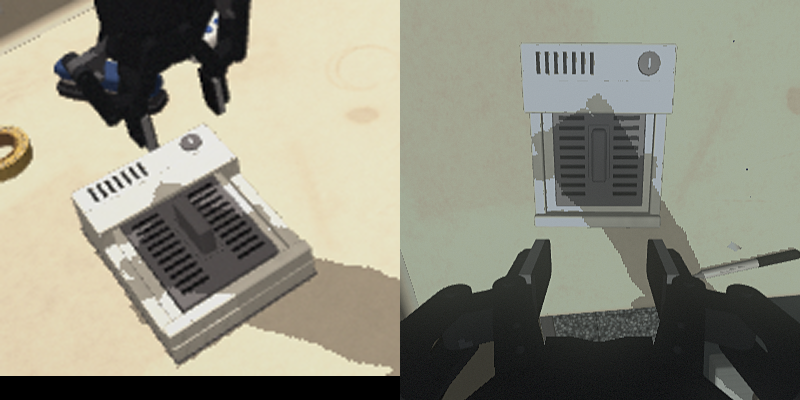

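The plate lies flat under the lip and clear of the gripper. In the wrist half its near edge is at row ~206, the wall at 215-227 and the lip edge at 113. Checking its centre relative to the bay.

```bash
python3 - <<'E'
from h import *
g=dict(np.load("pics/wrist6.npz"));im=cv2.cvtColor(g["pixels"],cv2.COLOR_RGB2GRAY)
print("col 300",im[195:232,300].tolist())
Rz=Ro.from_euler('z',YAW)
for n,uv,z in(("lip",[(243,113),(394,114)],57),("plate near",[(274,206.5),(363,206.5)],34),("wall out top",[(255,227),(379,228)],43),("wall in top",[(256,215),(379,216)],43)):
    print(n,(Rz.inv().apply(ray(g,uv,z)-BAY)).round(1).tolist())
E
```

```text
col 300 [57, 71, 76, 75, 76, 73, 75, 73, 74, 72, 69, 113, 124, 155, 175, 179, 134, 75, 85, 85, 83, 121, 162, 172, 170, 168, 169, 168, 169, 169, 169, 167, 164, 165, 164, 163, 166]
lip [[41.4, 70.9, 31.0], [40.7, -70.5, 31.0]]
plate near [[-58.4, 49.6, 8.0], [-58.3, -49.4, 8.0]]
wall out top [[-79.3, 70.1, 17.0], [-80.3, -66.7, 17.0]]
wall in top [[-65.2, 68.1, 17.0], [-66.2, -65.8, 17.0]]
```

The near edge is at x = -58.3, so the centre is about 1.7 mm from the bay point (limit 7) and within 1 mm in y. Seated.

```bash
python3 -c "
from cell import *
print(finish_job())"
```

```text
the job is handed in; nothing more can be done
None
```

The long plate lies flat in the bay, hooked under the lip and released, about 2 mm from the bay point in x and under 1 mm in y. I never touched the short plate, and I handed the job in at about 11 s.

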